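# Take a hardness reading on a tilted die-stone block

## Task

Take the blue gauge out of its rack by its head and press its tip on the white spot inside the black ring on the reddish-brown test block, with the gauge square to the block's sloping face, pushing gently until its spring plunger is about half-way in. The program finishes while the robot is still holding the gauge there, pressed and still; do not let go or put it back. Never push hard, do not shift the tilting table, and leave the red and green gauges, the crucible and the white cast where they are.

Things in the scene. Friction and masses are not known exactly. Their poses are not given: they have to be found in the camera images.
- gauge_blue: hardness gauge, blue collar and cap, 0.15 kg, hanging upright in a rack compartment; lift it 60 mm to clear. Origin: centre of the collar's underside; z up along the axis. Collar 36 mm across to z = +6 mm; black square head 26 x 26 mm (faces along own x, y), flat top at +52; steel barrel 22 mm across down to -40, then the spring plunger
- plunger_blue (a joint): travel of the blue gauge's spring plunger into its barrel, m: 0 is fully out, 0.012 fully in; spring 500 N/m (half-way, 0.006, is 3 N)
- blue_tip (a point): the very tip of the blue gauge's plunger: a dark ball 8 mm across on a brass rod 6 mm thick. It is on the gauge's axis, 56 mm below the gauge's origin (108 mm below the top of the head) while the plunger is out, and moves with the plunger; axes as the gauge's
- gauge_red: the same gauge with red collar and cap, same size and origin as the blue one; a bystander that stays in the rack
- gauge_green: the same gauge with green collar and cap, same size and origin as the blue one; a bystander that stays in the rack
- rack: fixed grey rack 70 x 250 x 70 mm; origin at the centre of its underside; its top plate (upper face at z = 70 mm) has three square openings of 29 mm in a row along own y, at y = -80, 0 and +80 mm; each holds one gauge, in any order, collar resting on the plate (the gauge's origin is then at z = 70 mm)
- stage: fixed stand of the tilting table: round grey base 104 mm across; origin at the centre of its underside; tilt axis along own y at z = 50 mm. It carries a round aluminium table 88 mm across with a reddish-brown test block 58 x 58 x 16 mm, held by four small jaws that stay 4 mm below its face
- table (a joint): tilt of the table and block, rad: 0 is level; larger tilts the block's face towards the stand's own -x (the robot's side). A stiff joint that must stay as found
- spot (a point): centre of the white spot (16 mm across) inside the black ring (21 mm across outside) in the middle of the test block's upper face, on the face; its z is the face's outward normal (up and towards the stand's -x), its y the tilt axis. The face is 34 mm from the tilt axis
- cast_full: white plaster dental cast 53 x 71 x 27 mm, a bystander; origin at the centre of its underside
- crucible: beige casting crucible, 51 mm across, 40 mm high, a bystander; origin at the centre of its underside
Mind the look-alikes: they are no part of the job. What is shaped like the gauge_blue but orange is not meant. What is shaped like the stage but yellow is not meant.

How it is judged (in metres and radians):
On the way:
1. the blue gauge is held by the fingers, clear above the rack (height (world z) of gauge_blue above 0.128 m and contact force between the fingers and gauge_blue above 1 N and contact force between gauge_blue and rack below 0.1 N and contact force between gauge_blue and stage below 0.1 N), for 0.1 s.
At the end, for the whole second after the job is handed in: Fingers hold the blue gauge, still and off the rack: tip within 8 mm of the spot's centre, axis within 0.15 rad of the face's normal, plunger 3 to 9 mm in, 0.8 to 6 N on the block; other gauges moved under 15 mm, cast and crucible under 20 mm, the spot under 4 mm (distance between blue_tip and spot below 0.008 m and angle between the z axis of gauge_blue and the z axis of spot, either way round below 0.15 rad and value of joint plunger_blue between 0.003 and 0.009 m and contact force between gauge_blue and stage between 0.8 and 6 N and contact force between the fingers and gauge_blue above 1 N and contact force between gauge_blue and rack below 0.1 N and linear speed of gauge_blue below 0.01 m/s and distance of each of gauge_red, gauge_green from where it was at the start of the episode below 0.015 m and distance of spot from where it was at the start of the episode below 0.004 m and distance of each of cast_full, crucible from where it was at the start of the episode below 0.02 m); the arm keeps its last pose, push and grip.
It fails at once if the gauge is pushed hard (more than 12 N) against the block or its stand (contact force between gauge_blue and stage above 12 N).
It fails at once if the tilting table is shifted (spot moved over 4 mm) (distance of spot from where it was at the start of the episode above 0.004 m).
It fails at once if the red or green gauge is moved more than 15 mm (distance of any of gauge_red, gauge_green from where it was at the start of the episode above 0.015 m).
It fails at once if the cast or the crucible is moved more than 20 mm (distance of any of cast_full, crucible from where it was at the start of the episode above 0.02 m).
It also fails if it takes over 32 s, if anything falls off the work surface, if the arm or the gripper's body presses on something with over 40 N, if the wrist force passes 120 N, or if a joint passes its speed limit or range.

## Robot

A 6-joint arm with a two-finger parallel gripper is mounted at the origin on a cart in front of the work surface, level with it; the furniture and walls round the work are solid. World frame = base frame: x ahead of the robot, y to its left, z up, the work surface at z = 0. Lengths are in mm, angles in rad, forces in N, time in s.
With the tool pointing down it reaches from about 400 to 925 mm from the base axis. Payload 12.5 kg.
Tool frame: the origin (TCP) lies midway between the tips of the shut fingers; the grasp point (between the pads) lies 19 mm behind it; z points along the fingers, y is the direction in which the jaws open and shut (so a half turn about z gives the same grasp; the last joint's range is limited). The gripper opens to 95 mm and grips with 3 to 60 N. Pads are 20 mm wide; open, the fingers measure 119 mm over their backs; the gripper's body (75 mm by 180 mm) begins 59 mm behind the grasp point.
Start: joints at [-1.352, 0.491, 1.559, -0, 1.092, -0.106], TCP at [199.473, -592.332, 214.661] pointing down, gripper open.
Joint ranges: [-3.1, 3.1], [-0.84, 2.19], [0.05, 2.79], [-1.13, 4.28], [0.06, 2.93], [-2.69, 2.69]. Speed limits (rad/s): [2.22, 2.22, 2.79, 3.14, 3.14, 3.14].

## Interface

Orientations are given as [roll, pitch, yaw] about the fixed x, y, z axes, in that order (R = Rz(yaw) Ry(pitch) Rx(roll)).
In Python, from cell import env gives the robot as it stands.
- The arm moves only by the tool drive_tool, never from a script. Its argument "increments" is a list of rows, each a list of 2 entries, a list of its own where there are three numbers: the shift along the tool's x, y, z as a fraction of full scale, then the turn, a rotation vector about the tool's x, y, z as a fraction of full scale. In form: [[[x, y, z], [ax, ay, az]], ...]. A call has 1 to 5 rows; each row shifts and turns the commanded pose from where the row before left it, along the tool's axes as they then stand; what a row does not reach is not made up. Full scale, the value 1, is 30 mm for a shift and 0.08 rad for a turn. A row lasts 1/12 s, in which the tool goes at most 41.7 mm and 7.16 degrees, less where a joint would pass 70% of its speed; a pose out of reach is approached as far as the arm can. A call with a number of a shift or a turn outside -1 to 1 is refused whole. A call with a gripper value outside its range is refused whole. "jaw" is the opening, from -1 (shut) to 1 (fully open), so that 0 is half open, set as the call begins (left out, the last holds). The fingers move at their own pace and stop on an object; the grip force is fixed at half the most. Time passes only in rows, so rows that do not move let the fingers close. It gives the time, the measured TCP pose, the force and the opening at its end, in the units of the state.
- env.state(): the state, without advancing time (a new reading comes with each control period).
- env.read_camera(name): name is "scene" or "top" or "wrist"; returns a dict with "pixels" (480x640x3 uint8, blue, green, red), "vertical_fov" (degrees; the focal length in pixels is half the picture's height over the tangent of half this angle, whatever the lens; pixels are square), "cx", "cy" (the principal point, pixels), "world_to_cam" (4x4, takes a point from world to camera coordinates). Camera axes: x right, y down, z forward; pixel columns grow to the right and rows downward; lengths in mm; the calibration is good to about 2 mm. A picture is of the moment at which its call begins. There is no depth.
- env.job_done(): hands the job in, once; it reports no verdict.
Trained networks look in a picture, given as the dict that the camera call returned (one of the last four; its "shot" number tells which), for a name from the list of things; names that differ only in an ending like _2 or _b are one class to them, and where a whole thing is asked for, a point or a joint stands for the part that bears it (a point fixed in the world has none). Each returns a list of dicts, best first, with "score" (0 to 1); they miss things now and then, are a little off and sometimes report something else, mostly with a low value. They report only what shows in the picture. A call takes as long as a camera call. They do not tell look-alikes from the thing itself.
- env.boxes_of(target, picture): "point" ([x, y, z] in mm, in world coordinates, good to about 4 mm: the middle of the surface that is visible of it).
- env.tip_of(target, picture): "point" ([x, y, z] in mm, in world coordinates, good to about 4 mm: a listed point, or the origin of a listed thing).
The state is a dict: "t": time; "joints": joint angles; "qvel": joint speeds; "tau": joint torques, N m; "eef_pos": TCP position; "tcp_rot": TCP orientation; "ft_force": force on the tool from outside, world axes, zero at the start; "moment": the same for the moment, N m; "opening": opening from 0.0 (shut) to 1.0 (fully open).
Only numpy, scipy, OpenCV 4.12 (cv2) and the standard library are available. Lean on these libraries where they do the work, as an engineer would, in place of code of your own. Each camera call takes 0.05 s, during which the arm holds its last target.

## Working session

There is one attempt and no reset: what is moved stays moved. The work goes in short steps, Python scripts to look and compute and a tool call to move; the robot and the scene stay as the last step left them, time stands still between calls to the robot, and variables do not carry over. Pictures are saved under pics/ and viewed, and the job is handed in when it is done.

Besides the shell and the picture viewer there is one more tool, called after ">>>" as name(argument=value, ...) on one line, values as JSON. drive_tool: Moves the arm, as the interface text tells. Its arguments: {"type":"object","properties":{"increments":{"type":"array","items":{"type":"array"}},"jaw":{"type":"number"}},"required":["increments"]}

```bash
ls; mkdir -p pics; cat > h.py <<'E'
import numpy as np, cv2, json, pickle
from cell import env
from scipy.spatial.transform import Rotation as R
def f(p): return 240/np.tan(np.radians(p["vertical_fov"])/2)
def proj(p,X):
    W=np.array(p["world_to_cam"]); X=np.atleast_2d(X); c=X@W[:3,:3].T+W[:3,3]
    return np.c_[p["cx"]+f(p)*c[:,0]/c[:,2], p["cy"]+f(p)*c[:,1]/c[:,2]]
def ray(p,uv):
    W=np.array(p["world_to_cam"]); d=np.array([(uv[0]-p["cx"])/f(p),(uv[1]-p["cy"])/f(p),1])
    o=-W[:3,:3].T@W[:3,3]; return o, W[:3,:3].T@d
def atz(p,uv,z):
    o,d=ray(p,uv); return o+d*(z-o[2])/d[2]
def tri(obs):
    A=np.zeros((3,3));b=np.zeros(3)
    for p,uv in obs:
        o,d=ray(p,uv); d=d/np.linalg.norm(d); M=np.eye(3)-np.outer(d,d); A+=M;b+=M@o
    return np.linalg.solve(A,b)
def shot(n,name):
    p=env.read_camera(n); cv2.imwrite("pics/%s.png"%name,p["pixels"]); pickle.dump({k:p[k] for k in p},open("pics/%s.pkl"%name,"wb")); return p
def load(name): return pickle.load(open("pics/%s.pkl"%name,"rb"))
E
python3 - <<'E'
from h import *
print(env.state())
for n in("scene","top","wrist"):
    p=shot(n,n+"0"); print(n,p["vertical_fov"],p["cx"],p["cy"],np.round(p["world_to_cam"],3).tolist())
    if n!="wrist":
        for t in("gauge_blue","spot","rack","stage","gauge_red","gauge_green","cast_full","crucible"):
            print(t,[(np.round(d["point"]).tolist(),round(d["score"],2)) for d in env.tip_of(t,p)[:4]])
E
```

```text
pics
{'t': 0.0, 'joints': array([-1.35163807e+00,  4.91557970e-01,  1.55945698e+00, -1.20534137e-06,
        1.09171122e+00, -1.05601725e-01]), 'qvel': array([-0.00144747,  0.00050136,  0.00117114,  0.00173779, -0.00079991,
       -0.00010174]), 'tau': array([ 9.46956206e-04, -6.12639141e+01, -2.58182949e+01,  6.94249989e-02,
        4.82248224e-02, -7.15607302e-05]), 'eef_pos': array([ 199.39121745, -592.0765225 ,  214.060149  ]), 'tcp_rot': array([-3.14046534e+00, -1.18415660e-04,  3.24760476e-01]), 'ft_force': array([ 0.12225367, -0.01934094,  0.40954486]), 'moment': array([ 0.04726121, -0.00275742, -0.05509095]), 'opening': 1.0037883794224536}
scene 56.65510726594643 326.88548649437547 240.62830369041194 [[-0.718, -0.696, 0.009, 397.691], [-0.38, 0.381, -0.843, 238.429], [0.584, -0.608, -0.538, 595.317], [0.0, 0.0, 0.0, 1.0]]
gauge_blue [([505.0, -182.0, 67.0], 0.7), ([602.0, -123.0, 50.0], 0.63)]
spot [([465.0, 161.0, 87.0], 0.86), ([504.0, -183.0, 72.0], 0.18)]
rack [([508.0, -178.0, 3.0], 0.64)]
stage [([475.0, 164.0, 2.0], 0.86), ([463.0, 326.0, -3.0], 0.78)]
gauge_red [([511
[... 311 characters left out ...]
, 0.01, -4.666], [-0.989, -0.025, -0.148, 529.468], [0.148, -0.006, -0.989, 916.988], [0.0, 0.0, 0.0, 1.0]]
gauge_blue [([603.0, -124.0, 54.0], 0.91), ([508.0, -181.0, 67.0], 0.64)]
spot [([467.0, 161.0, 84.0], 0.86), ([460.0, 323.0, 85.0], 0.69)]
rack [([506.0, -181.0, 2.0], 0.84)]
stage [([475.0, 162.0, -1.0], 0.75), ([466.0, 323.0, 1.0], 0.58)]
gauge_red [([502.0, -105.0, 70.0], 0.9)]
gauge_green [([510.0, -261.0, 71.0], 0.89)]
cast_full [([654.0, 123.0, -1.0], 0.95)]
crucible [([399.0, 63.0, 2.0], 0.97)]
wrist 69.24054656189534 327.87673420444645 234.9758093240919 [[0.319, -0.948, 0.001, -625.721], [-0.914, -0.308, 0.266, -30.124], [-0.252, -0.086, -0.964, 391.113], [0.0, 0.0, 0.0, 1.0]]
```

View pics/scene0.png

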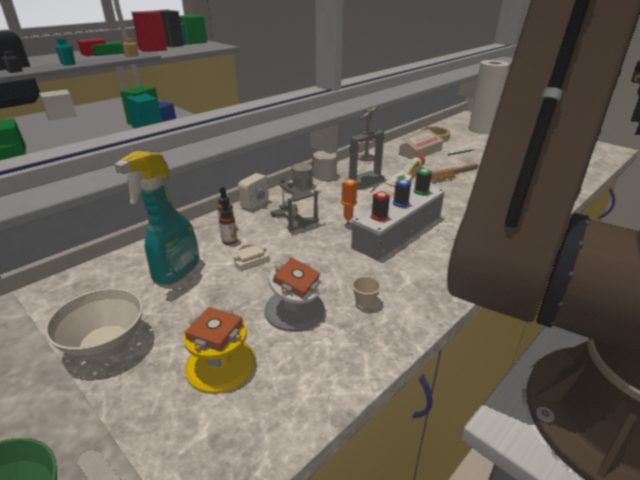

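View pics/top0.png

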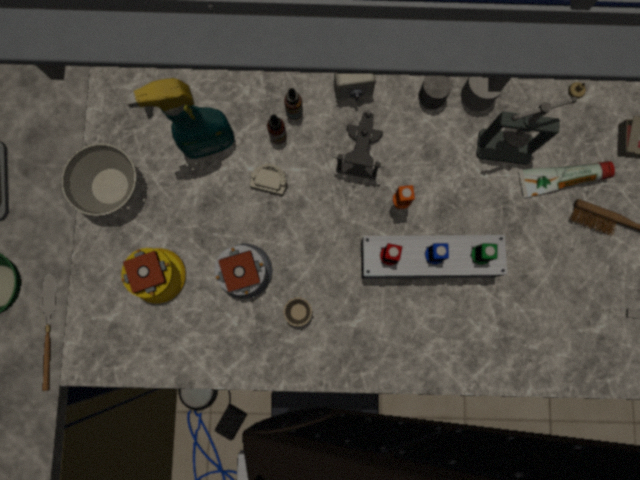

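```bash
python3 - <<'E'
from h import *
t=load("top0");s=load("scene0")
a=cv2.resize(t["pixels"][225:285,355:515],None,fx=5,fy=5,interpolation=cv2.INTER_CUBIC)
b=cv2.resize(t["pixels"][230:310,200:280],None,fx=5,fy=5,interpolation=cv2.INTER_CUBIC)
c=cv2.resize(s["pixels"][245:335,255:345],None,fx=5,fy=5,interpolation=cv2.INTER_CUBIC)[:400,:400]
g=lambda x:np.clip(x.astype(float)*1.8,0,255).astype(np.uint8)
cv2.imwrite("pics/crop0.png",g(a)[:300]); cv2.imwrite("pics/crop1.png",g(np.hstack([b,c])))
for uv,z in (((391,253),122),((438,252),122),((486,252),122)): print(atz(t,uv,z))
E
```

```text
[500.44100491 -96.27566005 122.        ]
[ 504.07444022 -174.04856551  122.        ]
[ 506.08815886 -253.62741496  122.        ]
```

View pics/crop0.png

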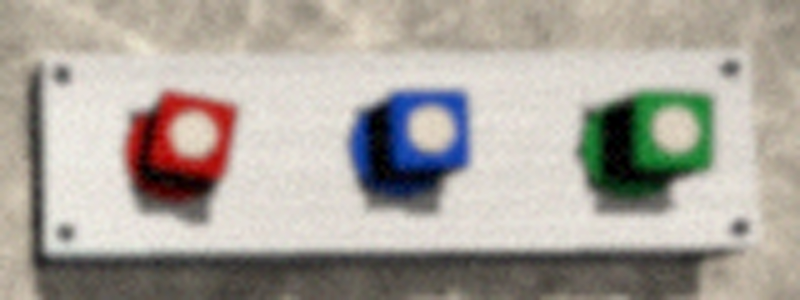

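View pics/crop1.png

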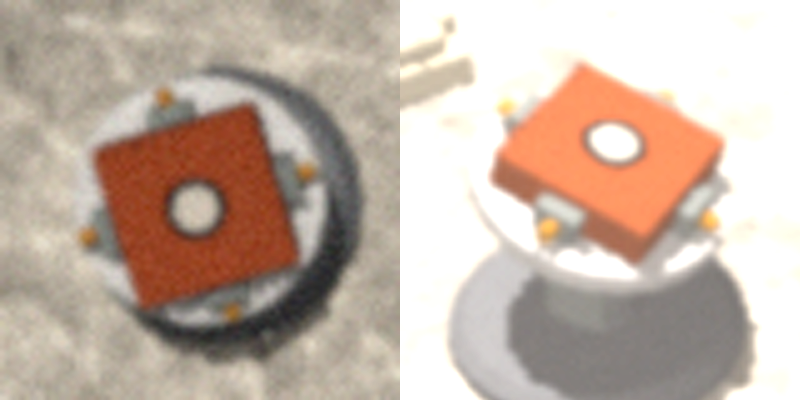

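```bash
cat > fit.py <<'E'
from h import *
from scipy.optimize import least_squares
def model(q):
    x,y,yaw,t=q[:4]; Rm=R.from_euler("ZY",[yaw,-t]).as_matrix()
    P=np.array([[0,0,34],[29,29,34],[29,-29,34],[-29,-29,34],[-29,29,34]])
    return P@Rm.T+[x,y,50], Rm
def fit(obs):  # obs: list of (pic, 5x2 px (spot, then corners in any order))
    from scipy.optimize import linear_sum_assignment
    best=None
    for yaw0 in np.arange(-0.8,0.81,0.2):
        for t0 in (0.15,0.35):
            def res(q):
                P,_=model(q); r=[]
                for i,(p,uv) in enumerate(obs):
                    pr=proj(p,P)+q[4+2*i:6+2*i]; uv=np.array(uv,float)
                    D=np.linalg.norm(pr[1:,None]-uv[None,1:],axis=2); a,b=linear_sum_assignment(D)
                    r+=list((pr[0]-uv[0]).ravel())+list((pr[1:][a]-uv[1:][b]).ravel())
                return np.r_[r,np.array(q[4:])/1.5]
            s=least_squares(res,[470,161,yaw0,t0]+[0]*2*len(obs),loss="soft_l1")
            if best is None or s.cost<best.cost: best=s; rr=res(s.x)
    P,Rm=model(best.x)
    print("cost",best.cost,"q",np.round(best.x,3)); print("spot",P[0].round(1),"normal",Rm[:,2].round(4)); print(np.round(rr,1))
    return best.x
E
python3 - <<'E'
from fit import *
t=load("top0");s=load("scene0")
T=np.array([[195,208],[95,150],[250,104],[298,262],[148,308]])/5+[200,230]-.4
S=np.array([[213,143],[180,65],[322,143],[240,238],[98,156]])/5+[255,245]-.4
fit([(t,T)]);fit([(s,S)]);fit([(t,T),(s,S)])
# rack yaw from top: screw heads, z=70
f_=lambda u:atz(t,np.array(u)/5+[355,225]-.4,70)
A=[f_(u) for u in((62,75),(730,68),(740,228),(66,232))]
print(np.round(A,1)); d=(A[0]+A[3]-A[1]-A[2]); print("rack yaw",np.arctan2(-d[0],d[1]), "centre",np.mean(A,0))
# blue head top corners
B=[atz(t,np.array(u)/5+[355,225]-.4,122) for u in((392,93),(466,93),(468,165),(393,168))]
print(np.round(B,1),np.mean(B,0)); e=B[1]-B[0];print(np.arctan2(-e[0],-e[1])); e=B[2]-B[3];print(np.linalg.norm(e),np.arctan2(e[0],-e[1]))
E
```

```text
cost 1.5120067456138186 q [ 4.70501e+02  1.51998e+02  1.89400e+00 -2.25000e-01 -1.40000e-02
 -1.00000e-03]
spot [468.1 159.2  83.1] normal [-0.0709  0.2118  0.9747]
[ 0.3 -0.3 -1.   1.   0.6  0.4  0.1 -0.9 -0.2 -0.1 -0.  -0. ]
cost 2.989560750123505 q [ 4.73241e+02  1.65104e+02  3.07000e-01  2.39000e-01 -3.50000e-02
  5.10000e-01]
spot [465.6 162.7  83. ] normal [-0.2258 -0.0716  0.9715]
[-0.5  0.9 -2.1 -0.3  0.  -0.5  1.3 -0.5  0.7  0.3 -0.   0.3]
cost 5.624804939473568 q [ 4.76180e+02  1.62804e+02  3.17000e-01  2.62000e-01  4.13000e-01
 -7.90000e-02 -2.05000e-01  1.60000e+00]
spot [467.8 160.1  82.8] normal [-0.2459 -0.0807  0.9659]
[ 0.3 -0.3 -1.2  0.1  0.6 -0.4  0.9  0.  -1.6  0.6 -0.4  0.8 -1.8 -0.6
 -0.  -0.7  1.1 -0.4  0.9  0.3  0.3 -0.1 -0.1  1.1]
[[ 529.9  -60.6   70. ]
 [ 538.4 -296.1   70. ]
 [ 481.9 -298.2   70. ]
 [ 474.6  -62.7   70. ]]
rack yaw 0.03350715752564368 centre [ 506.18316235 -179.37733952   70.        ]
[[ 518.6 -165.8  122. ]
 [ 519.2 -190.4  122. ]
 [ 495.2 -190.9  122. ]
 [ 493.6 -166.   122. ]] [ 506.62613592 -178.29305049  122.        ]
-0.02546443880567722
24.86789980117646 0.0652839616324135
```

```bash
cat > plan.py <<'E'
from h import *
def pose():
    s=env.state(); return np.array(s["eef_pos"]), R.from_euler("xyz",s["tcp_rot"])
def down(yaw): return R.from_euler("xyz",[np.pi,0,yaw])
def plan(pt,Rt,n=None,dec=2,ms=0.95,mt=0.95,turnfirst=False):
    p,Rc=pose(); pt=np.array(pt,float)
    d=np.linalg.norm(pt-p); a=(Rc.inv()*Rt).magnitude()
    if n is None: n=int(max(np.ceil(d/(30*ms)),np.ceil(a/(0.08*mt)),1))
    rows=[]
    for i in range(n):
        k=n-i
        u=np.round(Rc.inv().apply((pt-p)/k)/30,dec); w=np.round((Rc.inv()*Rt).as_rotvec()/k/0.08,dec)
        rows.append([u.tolist(),w.tolist()]); p=p+Rc.apply(u*30); Rc=Rc*R.from_rotvec(w*0.08)
    for j in range(0,n,5): print(json.dumps(rows[j:j+5]))
    print("end",p.round(1),"err",np.round(pt-p,2),"ang",round((Rc.inv()*Rt).magnitude(),4))
E
python3 - <<'E'
from plan import *
plan([506,-179,214],down(1.60))
E
```

```text
[[[0.74, -0.52, 0.0], [0.0, 0.0, -0.84]], [[0.77, -0.46, 0.0], [0.0, 0.0, -0.84]], [[0.8, -0.41, 0.0], [0.0, 0.0, -0.84]], [[0.83, -0.36, 0.0], [0.0, 0.0, -0.84]], [[0.85, -0.3, 0.0], [0.0, 0.0, -0.84]]]
[[[0.87, -0.24, 0.0], [0.0, 0.0, -0.84]], [[0.88, -0.18, 0.0], [0.0, 0.0, -0.84]], [[0.9, -0.12, 0.0], [0.0, 0.0, -0.84]], [[0.9, -0.06, 0.0], [0.0, 0.0, -0.84]], [[0.9, -0.0, 0.0], [0.0, 0.0, -0.84]]]
[[[0.9, 0.06, 0.0], [0.0, 0.0, -0.84]], [[0.9, 0.12, 0.0], [0.0, 0.0, -0.84]], [[0.89, 0.18, 0.0], [0.0, 0.0, -0.84]], [[0.87, 0.23, 0.0], [0.0, 0.0, -0.84]], [[0.85, 0.29, 0.0], [0.0, 0.0, -0.84]]]
[[[0.83, 0.35, 0.01], [0.0, 0.0, -0.84]], [[0.81, 0.41, 0.0], [0.0, 0.0, -0.83]], [[0.78, 0.46, 0.01], [0.0, 0.0, -0.84]], [[0.75, 0.51, 0.0], [0.0, 0.0, -0.83]]]
end [ 506. -179.  214.] err [-0.04  0.   -0.04] ang 0.0001
```

>>> drive_tool(increments=[[[0.74, -0.52, 0.0], [0.0, 0.0, -0.84]], [[0.77, -0.46, 0.0], [0.0, 0.0, -0.84]], [[0.8, -0.41, 0.0], [0.0, 0.0, -0.84]], [[0.83, -0.36, 0.0], [0.0, 0.0, -0.84]], [[0.85, -0.3, 0.0], [0.0, 0.0, -0.84]]], jaw=0.4)

```text
t: 1.37
eef_pos: [280.4, -482.6, 214.7]
tcp_rot: [3.141, 0.0, 0.664]
ft_force: [0.5, -0.4, 1.2]
opening: 0.724
```

>>> drive_tool(increments=[[[0.87, -0.24, 0.0], [0.0, 0.0, -0.84]], [[0.88, -0.18, 0.0], [0.0, 0.0, -0.84]], [[0.9, -0.12, 0.0], [0.0, 0.0, -0.84]], [[0.9, -0.06, 0.0], [0.0, 0.0, -0.84]], [[0.9, 0.0, 0.0], [0.0, 0.0, -0.84]]])

```text
t: 1.78
eef_pos: [361.5, -374.1, 214.8]
tcp_rot: [3.141, 0.0, 1.0]
ft_force: [0.8, 0.1, -0.5]
opening: 0.698
```

>>> drive_tool(increments=[[[0.9, 0.06, 0.0], [0.0, 0.0, -0.84]], [[0.9, 0.12, 0.0], [0.0, 0.0, -0.84]], [[0.89, 0.18, 0.0], [0.0, 0.0, -0.84]], [[0.87, 0.23, 0.0], [0.0, 0.0, -0.84]], [[0.85, 0.29, 0.0], [0.0, 0.0, -0.84]]])

```text
t: 2.2
eef_pos: [442.1, -265.1, 214.8]
tcp_rot: [3.141, 0.0, 1.336]
ft_force: [-0.5, -1.1, -0.7]
opening: 0.698
```

>>> drive_tool(increments=[[[0.83, 0.35, 0.0], [0.0, 0.0, -0.84]], [[0.81, 0.41, 0.0], [0.0, 0.0, -0.83]], [[0.78, 0.46, 0.0], [0.0, 0.0, -0.84]], [[0.75, 0.51, 0.0], [0.0, 0.0, -0.83]], [[0, 0, 0], [0, 0, 0]]])

```text
t: 2.62
eef_pos: [507.9, -176.1, 214.7]
tcp_rot: [3.141, -0.0, 1.607]
ft_force: [0.6, 0.8, -0.9]
opening: 0.704
```

```bash
python3 - <<'E'
from plan import *
print(env.state()["t"],*pose()[0].round(1),pose()[1].as_euler("xyz").round(4),env.state()["joints"].round(2))
p=shot("wrist","wrist1"); p2=shot("top","top1")
print(np.round(p["world_to_cam"],3).tolist())
print([(d["point"],d["score"]) for d in env.tip_of("gauge_blue",p)])
E
```

```text
2.6167 507.9 -176.1 214.7 [ 3.1408e+00 -2.0000e-04  1.6067e+00] [-0.46  0.37  1.77  0.    1.   -0.49]
[[0.999, 0.036, 0.001, -502.02], [0.035, -0.963, 0.267, -218.06], [0.011, -0.267, -0.964, 339.197], [0.0, 0.0, 0.0, 1.0]]
[([502.8, -175.8, 71.9], 0.95), ([604.3, -124.0, 55.8], 0.89)]
```

View pics/wrist1.png

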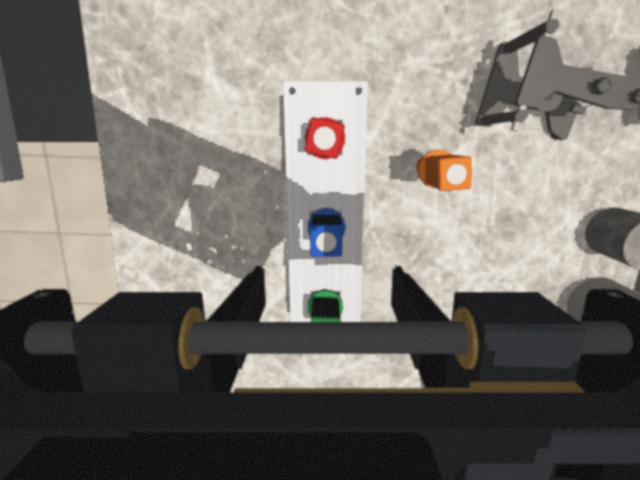

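```bash
python3 - <<'E'
from plan import *
w=load("wrist1");t=load("top0")
uvt=np.array([431,130])/5+[355,225]-.4
print(atz(w,(326,241),122),atz(t,uvt,122),tri([(w,(326,241)),(t,uvt)]))
c=w["pixels"][190:280,280:370]; cv2.imwrite("pics/w1c.png",cv2.resize(c,None,fx=6,fy=6,interpolation=cv2.INTER_CUBIC))
E
```

```text
[ 507.196914   -179.35784237  122.        ] [ 506.52759199 -178.70480308  122.        ] [ 507.00623864 -179.52140109  120.09711099]
```

View pics/w1c.png

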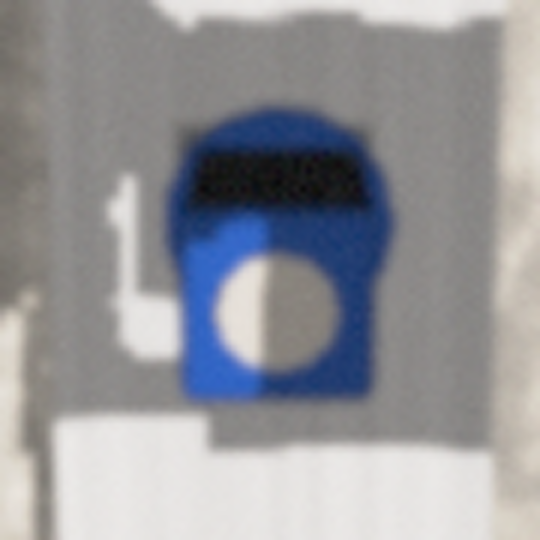

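```bash
python3 - <<'E'
from plan import *
plan([507,-179.3,86],down(1.600),n=6)
E
```

```text
[[[-0.0, 0.01, 0.71], [-0.0, 0.0, -0.0]], [[-0.0, 0.01, 0.72], [-0.0, 0.0, -0.0]], [[-0.0, 0.0, 0.71], [-0.0, 0.0, -0.0]], [[-0.0, 0.01, 0.72], [-0.0, 0.0, -0.0]], [[-0.0, 0.0, 0.71], [-0.0, 0.0, -0.0]]]
[[[-0.01, 0.01, 0.72], [-0.0, 0.0, -0.0]]]
end [ 507.1 -179.3   85.9] err [-0.11  0.02  0.1 ] ang 0.0003
```

>>> drive_tool(increments=[[[0, 0.01, 0.71], [0, 0, 0]], [[0, 0.01, 0.72], [0, 0, 0]], [[0, 0, 0.71], [0, 0, 0]], [[0, 0.01, 0.72], [0, 0, 0]], [[0, 0, 0.71], [0, 0, 0]]])

```text
t: 3.18
eef_pos: [506.3, -180.1, 106.8]
tcp_rot: [3.141, 0.0, 1.598]
ft_force: [0.1, 0.2, -0.7]
opening: 0.699
```

>>> drive_tool(increments=[[[-0.01, 0.01, 0.72], [0, 0, 0]], [[0, 0, 0], [0, 0, 0]], [[0, 0, 0], [0, 0, 0]]])

```text
t: 3.43
eef_pos: [506.6, -180.0, 85.7]
tcp_rot: [-3.14, -0.001, 1.598]
ft_force: [0.4, 0.1, -0.4]
opening: 0.696
```

>>> drive_tool(increments=[[[0, 0, 0], [0, 0, 0]], [[0, 0, 0], [0, 0, 0]], [[0, 0, 0], [0, 0, 0]], [[0, 0, 0], [0, 0, 0]], [[0, 0, 0], [0, 0, 0]]], jaw=-1)

```text
t: 3.85
eef_pos: [507.4, -179.3, 86.5]
tcp_rot: [3.141, 0.001, 1.6]
ft_force: [-0.1, -0.2, 0.8]
opening: 0.404
```

>>> drive_tool(increments=[[[0, 0, 0], [0, 0, 0]], [[0, 0, 0], [0, 0, 0]], [[0, 0, 0], [0, 0, 0]]])

```text
t: 4.1
eef_pos: [507.3, -179.2, 86.1]
tcp_rot: [3.141, 0.0, 1.6]
ft_force: [-0.3, 1.3, 2.6]
opening: 0.272
```

```bash
python3 - <<'E'
from plan import *
print(pose()[0].round(1),pose()[1].as_euler("xyz").round(4), env.state()["opening"]*95)
plan([507,-179.3,236],down(1.607))
E
```

```text
[ 507.3 -179.2   86.1] [3.1415e+00 1.0000e-04 1.6000e+00] 25.801758726529638
[[[-0.0, -0.0, -0.83], [0.0, 0.0, -0.01]], [[-0.0, -0.0, -0.83], [0.0, 0.0, -0.02]], [[-0.0, -0.0, -0.83], [0.0, 0.0, -0.01]], [[-0.0, -0.0, -0.84], [0.0, 0.0, -0.02]], [[-0.0, -0.0, -0.83], [0.0, 0.0, -0.01]]]
[[[-0.0, -0.01, -0.84], [0.0, 0.0, -0.02]]]
end [ 507.  -179.2  236.1] err [ 0.03 -0.08 -0.09] ang 0.0003
```

>>> drive_tool(increments=[[[0, 0, 0], [0, 0, 0]], [[0, 0, 0], [0, 0, 0]], [[0, 0, -0.2], [0, 0, 0]], [[0, 0, -0.5], [0, 0, 0]], [[0, 0, -0.5], [0, 0, 0]]])

```text
t: 4.52
eef_pos: [506.9, -179.1, 122.0]
tcp_rot: [-3.14, -0.001, 1.6]
ft_force: [-0.3, 0.3, -1.1]
opening: 0.272
```

>>> drive_tool(increments=[[[0, 0, -0.7], [0, 0, 0]], [[0, 0, -0.8], [0, 0, 0]], [[0, 0, -0.8], [0, 0, 0]], [[0, 0, -0.8], [0, 0, 0]], [[0, 0, -0.7], [0, 0, 0]]])

```text
t: 4.93
eef_pos: [507.1, -179.2, 237.7]
tcp_rot: [3.141, 0.0, 1.6]
ft_force: [-0.2, -0.8, -1.8]
opening: 0.271
```

>>> drive_tool(increments=[[[0, 0, -0.2], [0, 0, 0]], [[0, 0, 0], [0, 0, 0]]])

```text
t: 5.1
eef_pos: [507.6, -179.4, 243.2]
tcp_rot: [3.139, 0.001, 1.6]
ft_force: [-0.6, 0.9, -1.3]
opening: 0.275
```

```bash
python3 - <<'E'
from plan import *
print(env.state()["t"],pose()[0].round(1),pose()[1].as_euler("xyz").round(4), env.state()["opening"]*95)
p=shot("wrist","wrist2"); p=shot("scene","scene2")
E
```

```text
5.1 [ 507.6 -179.4  243.2] [3.1393e+00 1.3000e-03 1.6000e+00] 26.083435623476635
```

View pics/scene2.png

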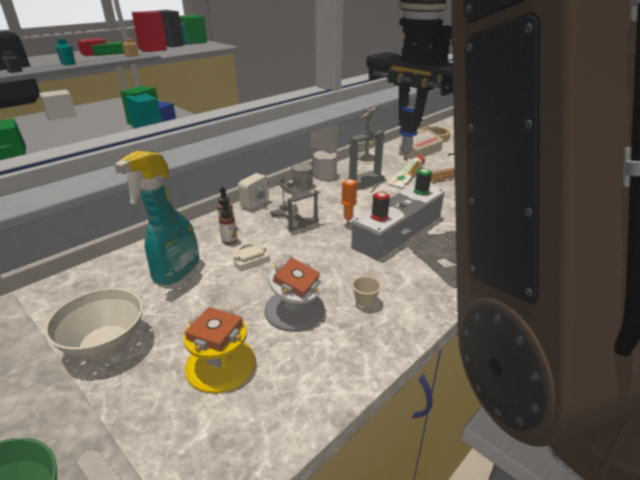

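View pics/wrist2.png

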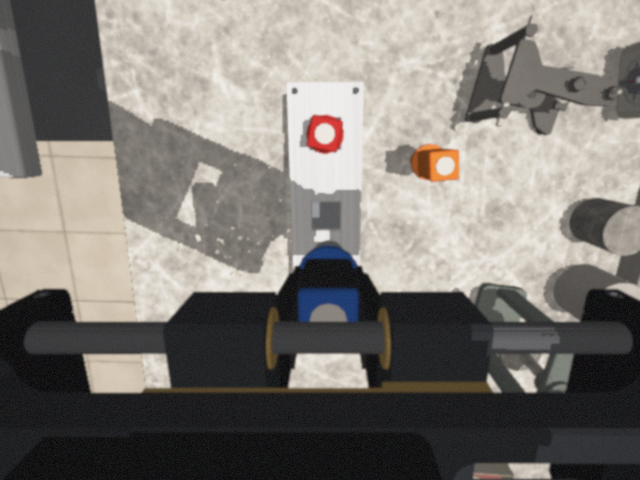

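```bash
python3 - <<'E'
from plan import *
plan([480,60,243],down(1.600))
E
```

```text
[[[0.89, -0.07, -0.01], [-0.0, -0.0, -0.0]], [[0.89, -0.07, -0.01], [-0.0, -0.0, -0.0]], [[0.89, -0.07, -0.01], [-0.0, -0.0, -0.0]], [[0.89, -0.08, -0.01], [-0.0, -0.0, -0.0]], [[0.89, -0.07, -0.01], [-0.0, -0.0, -0.0]]]
[[[0.89, -0.08, -0.0], [-0.0, -0.0, -0.0]], [[0.88, -0.07, -0.01], [-0.0, -0.0, -0.0]], [[0.89, -0.08, -0.0], [-0.01, -0.0, -0.0]], [[0.88, -0.07, -0.01], [-0.0, -0.01, -0.0]]]
end [480.   60.  243.1] err [-0.02  0.02 -0.14] ang 0.0005
```

>>> drive_tool(increments=[[[0.5, -0.05, 0], [0, 0, 0]], [[0.89, -0.08, 0], [0, 0, 0]], [[0.89, -0.08, 0], [0, 0, 0]], [[0.89, -0.08, 0], [0, 0, 0]], [[0.89, -0.08, 0], [0, 0, 0]]])

```text
t: 5.62
eef_pos: [491.5, -56.0, 240.5]
tcp_rot: [-3.139, -0.001, 1.6]
ft_force: [0.0, 0.4, -1.3]
opening: 0.273
```

>>> drive_tool(increments=[[[0.89, -0.08, 0], [0, 0, 0]], [[0.89, -0.08, 0], [0, 0, 0]], [[0.89, -0.08, 0], [0, 0, 0]], [[0.5, -0.05, 0], [0, 0, 0]], [[0.3, 0, 0], [0, 0, 0]]])

```text
t: 6.03
eef_pos: [479.6, 48.2, 240.8]
tcp_rot: [-3.139, -0.0, 1.602]
ft_force: [-0.2, -0.3, -1.5]
opening: 0.27
```

>>> drive_tool(increments=[[[0, 0, 0], [0, 0, 0]], [[0, 0, 0], [0, 0, 0]]])

```text
t: 6.2
eef_pos: [480.6, 46.1, 241.3]
tcp_rot: [-3.141, 0.0, 1.601]
ft_force: [-0.4, -1.0, -1.1]
opening: 0.273
```

```bash
python3 - <<'E'
from plan import *
print(env.state()["t"],pose()[0].round(1),pose()[1].as_euler("xyz").round(4))
p=shot("wrist","wrist3"); p=shot("top","top3")
E
```

```text
6.2 [480.6  46.1 241.3] [-3.1406e+00  2.0000e-04  1.6010e+00]
```

View pics/wrist3.png

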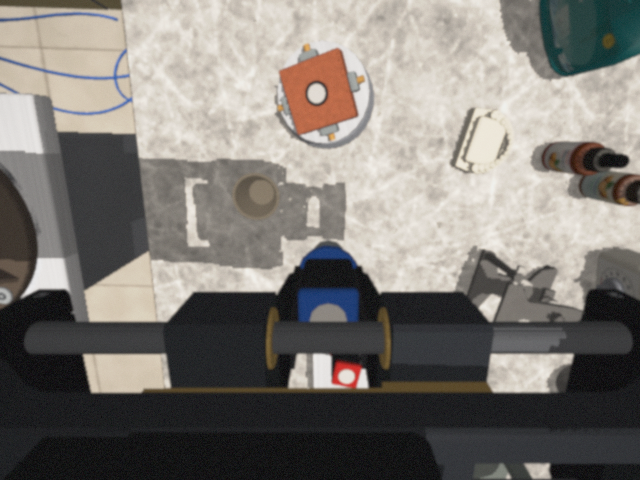

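```bash
python3 - <<'E'
from h import *
w=load("wrist3")
c=w["pixels"][30:150,255:395]; cv2.imwrite("pics/w3c.png",np.clip(1.2*cv2.resize(c,None,fx=5,fy=5,interpolation=cv2.INTER_CUBIC).astype(float),0,255))
s=load("scene0")["pixels"][250:310,260:340]; cv2.imwrite("pics/s0c.png",cv2.resize(s,None,fx=9,fy=9,interpolation=cv2.INTER_CUBIC))
E
```

```text
[ WARN:0@0.299] global loadsave.cpp:1063 imwrite_ Unsupported depth image for selected encoder is fallbacked to CV_8U.
```

View pics/w3c.png

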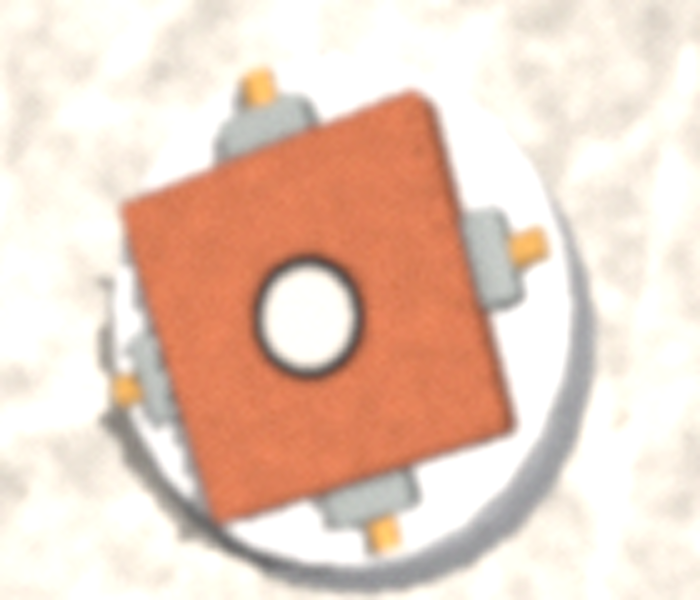

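View pics/s0c.png

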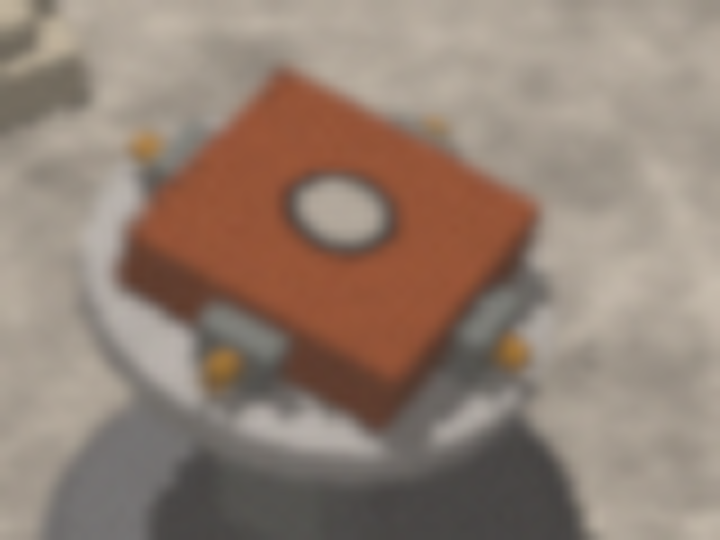

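```bash
cat > obs.py <<'E'
from fit import *
t=load("top0");s=load("scene0");w=load("wrist3")
T=np.array([[195,208],[95,150],[250,104],[298,262],[148,308]])/5+[200,230]-.4
S=np.array([[341,212],[283,70],[537,208],[393,380],[135,228]])/9+[260,250]-.45
W=np.array([[309,317],[124,205],[418,92],[505,430],[220,520]])/5+[255,30]-.4
E
python3 - <<'E'
from obs import *
for o in ([(w,W)],[(s,S)],[(s,S),(w,W)],[(t,T),(s,S),(w,W)]): fit(o)
E
```

```text
cost 2.5309409164349566 q [ 4.79643e+02  1.62891e+02  3.09000e-01  3.71000e-01 -3.10000e-02
 -3.60000e-01]
spot [467.9 159.1  81.7] normal [-0.345  -0.1102  0.9321]
[ 0.5  0.  -0.3 -2.1  0.   1.  -0.1  1.  -0.  -0.4 -0.  -0.2]
cost 2.600281588655758 q [ 4.74406e+02  1.63676e+02  3.12000e-01  2.53000e-01 -4.20000e-02
  5.62000e-01]
spot [466.3 161.1  82.9] normal [-0.2378 -0.0766  0.9683]
[-0.3  0.5 -1.9 -0.  -0.  -0.9  1.3 -0.3  0.5  0.3 -0.   0.4]
cost 6.609776246280939 q [ 4.78089e+02  1.62475e+02  3.18000e-01  3.21000e-01 -2.26000e-01
  9.78000e-01  6.40000e-02 -3.44000e-01]
spot [467.9 159.1  82.3] normal [-0.2998 -0.0986  0.9489]
[-0.3  0.3 -1.5 -1.   0.1 -1.8  0.9  0.3  0.4  0.9  0.6  0.  -0.1 -2.2
  0.8  0.6 -0.4  1.3 -0.9 -0.3 -0.2  0.7  0.  -0.2]
cost 8.837306826750533 q [ 4.78187e+02  1.62510e+02  3.17000e-01  3.23000e-01 -7.00000e-02
 -4.60000e-02 -2.07000e-01  9.60000e-01  3.00000e-02 -3.23000e-01]
spot [467.9 159.1  82.2] normal [-0.3018 -0.099   0.9482]
[ 0.4 -0.2 -1.2  0.3  0.7 -0.2  1.1 -0.2 -1.4  0.3 -0.3  0.3 -1.5 -1.
  0.2 -1.8  0.9  0.3  0.4  0.9  0.6  0.  -0.1 -2.2  0.7  0.7 -0.4  1.3
 -0.9 -0.3 -0.  -0.  -0.1  0.6  0.  -0.2]
```

```bash
cat > cam.py <<'E'
from plan import *
w=load("wrist3"); 
def predict(pt,Rt,X):
    T=np.eye(4);T[:3,:3]=R.from_euler("xyz",[-3.1406,.0002,1.601]).as_matrix();T[:3,3]=[480.6,46.1,241.3]
    M=np.array(w["world_to_cam"])@T
    T2=np.eye(4);T2[:3,:3]=Rt.as_matrix();T2[:3,3]=pt
    q=dict(w); q["world_to_cam"]=M@np.linalg.inv(T2); 
    return proj(q,X), np.linalg.inv(q["world_to_cam"])[:3,3]
E
python3 - <<'E'
from cam import *
X=[[468,159,82],[490,190,85],[440,130,80]]
for pt,a in (([540,100,230],.4),([540,100,210],.4),([550,95,210],.45),([560,85,210],.5)):
    Rt=R.from_euler("y",a)*down(1.6); print(pt,a,*predict(pt,Rt,X))
Rt=R.from_euler("y",.5)*down(1.6); plan([560,85,215],Rt)
E
```

```text
[540, 100, 230] 0.4 [[319.84799039 155.73535315]
 [341.91022115 121.20328193]
 [294.41067294 184.10591456]] [605.0056044  174.76933828 388.26115443]
[540, 100, 210] 0.4 [[310.65451359 156.4535434 ]
 [333.46730124 119.85092427]
 [284.39438977 186.31545031]] [605.0056044  174.76933828 368.26115443]
[550, 95, 210] 0.45 [[309.13001751 150.43900953]
 [330.88804489 113.77937231]
 [284.0877818  180.22060459]] [622.83412535 169.76933828 364.81444309]
[560, 85, 210] 0.5 [[308.27692081 138.87631384]
 [329.03995687 101.6298774 ]
 [284.38566014 169.06463192]] [640.48059892 159.76933828 360.98077627]
[[[0.18, 0.38, 0.13], [0.89, 0.03, -0.0]], [[0.18, 0.39, 0.1], [0.89, 0.03, -0.0]], [[0.18, 0.4, 0.07], [0.89, 0.02, -0.0]], [[0.18, 0.4, 0.04], [0.89, 0.03, -0.0]], [[0.17, 0.4, 0.02], [0.89, 0.02, -0.0]]]
[[[0.18, 0.4, -0.02], [0.89, 0.03, -0.0]], [[0.17, 0.4, -0.04], [0.9, 0.02, -0.01]]]
end [559.9  84.9 215. ] err [ 0.05  0.11 -0.04] ang 0.0003
```

>>> drive_tool(increments=[[[0.18, 0.38, 0.13], [0.89, 0.03, 0]], [[0.18, 0.39, 0.1], [0.89, 0.03, 0]], [[0.18, 0.4, 0.07], [0.89, 0.02, 0]], [[0.18, 0.4, 0.04], [0.89, 0.03, 0]], [[0.17, 0.4, 0.02], [0.89, 0.02, 0]]])

```text
t: 6.72
eef_pos: [538.2, 73.6, 222.6]
tcp_rot: [-2.783, -0.01, 1.597]
ft_force: [-0.6, -0.5, -0.2]
opening: 0.271
```

>>> drive_tool(increments=[[[0.18, 0.4, -0.02], [0.89, 0.03, 0]], [[0.17, 0.4, -0.04], [0.9, 0.02, -0.01]], [[0, 0, 0], [0, 0, 0]], [[0, 0, 0], [0, 0, 0]]])

```text
t: 7.05
eef_pos: [560.5, 84.7, 213.7]
tcp_rot: [-2.641, -0.014, 1.596]
ft_force: [-0.3, -0.3, -1.4]
opening: 0.273
```

```bash
python3 - <<'E'
from plan import *
print(env.state()["t"],pose()[0].round(1),pose()[1].as_euler("xyz").round(4))
w=shot("wrist","wrist4")
c=w["pixels"][80:200,240:380]; cv2.imwrite("pics/w4c.png",cv2.resize(c,None,fx=5,fy=5,interpolation=cv2.INTER_CUBIC))
E
```

```text
7.05 [560.5  84.7 213.7] [-2.6408 -0.0141  1.5963]
```

View pics/w4c.png

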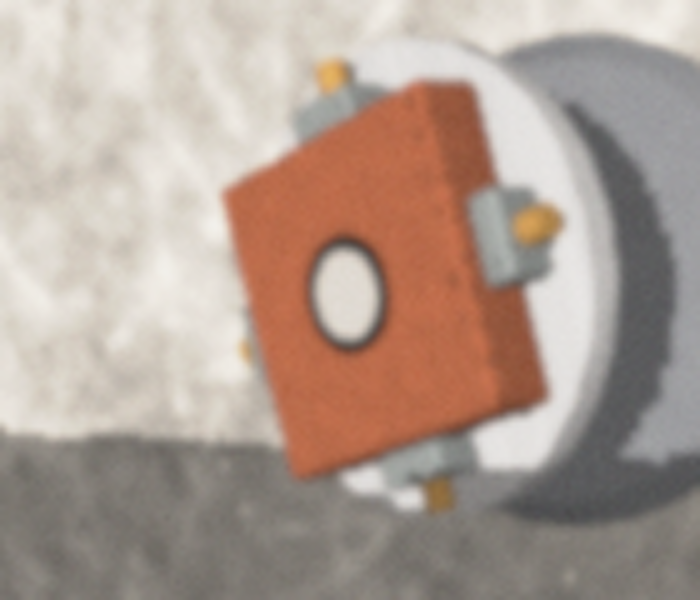

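View pics/wrist4.png

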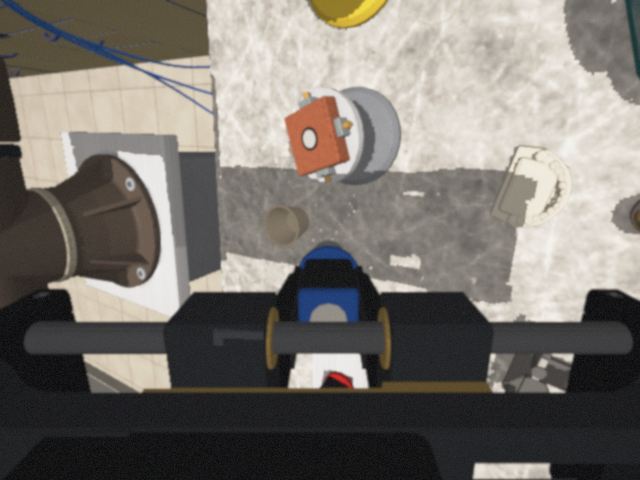

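```bash
cat >> obs.py <<'E'
w4=load("wrist4")
W4=np.array([[347,293],[226,190],[424,85],[499,406],[299,477]])/5+[240,80]-.4
W=np.array([[309,317],[124,205],[412,94],[502,432],[220,520]])/5+[255,30]-.4
E
python3 - <<'E'
from obs import *
for o in ([(w4,W4)],[(w4,W4),(s,S)],[(w4,W4),(w,W)],[(t,T),(s,S),(w,W),(w4,W4)]): fit(o)
print(tri([(w4,W4[0]),(w,W[0])]),tri([(w4,W4[0]),(w,W[0]),(t,T[0]),(s,S[0])]))
C=np.array([tri([(w4,W4[i]),(w,W[i]),(t,T[i])]) for i in range(1,5)]); print(C.round(1)); n=np.cross(C[0]-C[2],C[1]-C[3]);print(n/np.linalg.norm(n))
C=np.array([tri([(w4,W4[i]),(w,W[i]),(t,T[i]),(s,S[[0,4,1,2,3]][i])]) for i in range(1,5)]); print(C.round(1))
E
```

```text
cost 3.8324831174548635 q [ 4.77223e+02  1.62057e+02  3.06000e-01  3.03000e-01  3.21000e-01
 -2.47000e-01]
spot [467.5 159.   82.4] normal [-0.2848 -0.09    0.9544]
[ 1.4  0.1 -0.8 -2.   0.1  1.6 -0.2  0.7 -0.3 -0.7  0.2 -0.2]
cost 6.975239586065705 q [ 4.76814e+02  1.62236e+02  3.13000e-01  2.93000e-01  4.13000e-01
 -1.14000e-01 -3.59000e-01  1.05500e+00]
spot [467.5 159.2  82.5] normal [-0.2751 -0.089   0.9573]
[ 1.4  0.  -0.9 -2.3  0.5  1.2 -0.2  0.9 -0.7 -0.6 -0.3  0.4 -1.7 -0.6
  0.1 -1.4  1.1  0.1  0.4  0.6  0.3 -0.1 -0.2  0.7]
cost 8.304830100540727 q [ 4.77766e+02  1.62274e+02 -2.82900e+00 -3.23000e-01  1.30000e-01
 -3.40000e-01  9.80000e-02 -4.07000e-01]
spot [467.5 158.9  82.2] normal [-0.3021 -0.0978  0.9482]
[ 1.3  0.1  0.4  0.7 -0.  -0.5 -1.7 -2.2 -0.3  1.4  0.1  0.1 -0.9  1.3
 -1.2 -0.3  0.8 -2.4  0.8  0.6  0.1 -0.2  0.1 -0.3]
cost 13.957008054523875 q [ 4.77526e+02  1.62307e+02  3.16000e-01  3.13000e-01 -1.03000e-01
 -2.36000e-01 -3.77000e-01  9.74000e-01  2.50000e-02 -2.90000e-01
  1.42000e-01 -2.79000e-01]
spot [467.6 159.1  82.3] normal [-0.2929 -0.0957  0.9513]
[ 0.4 -0.2 -1.2  0.3  0.7 -0.2  1.  -0.1 -1.5  0.4 -0.3  0.3 -1.5 -0.9
  0.2 -1.7  1.   0.2  0.4  0.8  0.2  0.1  0.8 -2.4  1.   0.4 -0.9  1.4
 -1.4 -0.3  1.4  0.1 -1.5 -2.3  0.   1.2  0.3  0.8 -0.3 -0.5 -0.1 -0.2
 -0.3  0.6  0.  -0.2  0.1 -0.2]
[467.49320322 159.23906185  84.30874988] [467.08778149 159.62388429  82.25807742]
[[464.9 175.4 133.8]
 [493.9 173.1 109.5]
 [478.7 136.9  41.1]
 [447.2 140.6  87.5]]
[-0.38735707  0.82982549 -0.40167668]
[[462.7 185.4 106.5]
 [490.3 170.1 107.4]
 [475.5 130.6  56.9]
 [444.8 146.8  60.9]]
```

```bash
python3 - <<'E'
from obs import *
T2=T[[0,4,1,2,3]];S2=S[[0,3,4,1,2]]
for o in ([(w4,W4),(w,W),(t,T2)],[(w4,W4),(w,W),(t,T2),(s,S2)],[(w4,W4),(s,S2)]):
    C=np.array([tri([(p,u[i]) for p,u in o]) for i in range(5)]); print(C.round(1),C[1:].mean(0))
    n=np.cross(C[1]-C[3],C[2]-C[4]);n/=np.linalg.norm(n);n*=np.sign(n[2]);print(n.round(3),[np.linalg.norm(C[i]-C[j]).round(1) for i,j in((1,2),(2,3),(3,4),(4,1))])
E
```

```text
[[467.4 159.3  84.3]
 [433.5 177.2  73.9]
 [485.1 193.8  89.3]
 [502.5 141.1  90.7]
 [450.9 124.5  74.5]] [468.00400997 159.15632778  82.08606066]
[-0.27  -0.071  0.96 ] [np.float64(56.4), np.float64(55.5), np.float64(56.5), np.float64(55.5)]
[[467.1 159.6  82.3]
 [433.4 177.6  72.7]
 [484.7 194.   87.5]
 [502.2 141.5  87.8]
 [450.8 124.7  73.2]] [467.78709618 159.45641664  80.29229217]
[-0.251 -0.077  0.965] [np.float64(55.9), np.float64(55.4), np.float64(56.0), np.float64(55.7)]
[[466.5 159.7  82.2]
 [433.1 178.4  73.1]
 [484.  193.9  87.2]
 [501.5 141.7  87.6]
 [450.7 124.7  73.2]] [467.319389   159.68056621  80.29432265]
[-0.246 -0.077  0.966] [np.float64(55.1), np.float64(55.0), np.float64(55.5), np.float64(56.4)]
```

```bash
cat > tgt.py <<'E'
from cam import *
n=np.array([-.262,-.084,.961]); n/=np.linalg.norm(n); spot=np.array([467.4,159.3,82.7]); L=72.1
D=down(1.6); v=np.cross([0,0,-1],-n); v=v/np.linalg.norm(v)*np.arccos(n[2]); Rt=R.from_rotvec(v)*D
E
python3 - <<'E'
from tgt import *
print(Rt.as_matrix()[:,2],-n)
plan(spot+n*(L+40),Rt)
E
```

```text
[ 0.26210211  0.08403274 -0.96137453] [ 0.26210211  0.08403274 -0.96137453]
[[[0.21, -0.28, 0.24], [-0.87, 0.07, -0.02]], [[0.2, -0.3, 0.22], [-0.87, 0.07, -0.02]], [[0.2, -0.31, 0.2], [-0.87, 0.07, -0.03]], [[0.2, -0.33, 0.18], [-0.87, 0.07, -0.02]], [[0.2, -0.34, 0.16], [-0.87, 0.07, -0.03]]]
[[[0.21, -0.35, 0.14], [-0.87, 0.07, -0.02]], [[0.2, -0.36, 0.11], [-0.87, 0.07, -0.03]], [[0.21, -0.36, 0.09], [-0.87, 0.07, -0.02]], [[0.2, -0.37, 0.07], [-0.88, 0.07, -0.03]], [[0.21, -0.37, 0.04], [-0.87, 0.07, -0.02]]]
[[[0.21, -0.37, 0.01], [-0.88, 0.08, -0.03]]]
end [438.  150.  190.6] err [ 0.06 -0.12 -0.14] ang 0.0005
```

>>> drive_tool(increments=[[[0.21, -0.28, 0.24], [-0.87, 0.07, -0.02]], [[0.2, -0.3, 0.22], [-0.87, 0.07, -0.02]], [[0.2, -0.31, 0.2], [-0.87, 0.07, -0.03]], [[0.2, -0.33, 0.18], [-0.87, 0.07, -0.02]], [[0.2, -0.34, 0.16], [-0.87, 0.07, -0.03]]])

```text
t: 7.52
eef_pos: [503.5, 114.3, 205.7]
tcp_rot: [-2.997, -0.044, 1.597]
ft_force: [-0.7, -0.5, -2.1]
opening: 0.272
```

>>> drive_tool(increments=[[[0.21, -0.35, 0.14], [-0.87, 0.07, -0.02]], [[0.2, -0.36, 0.11], [-0.87, 0.07, -0.03]], [[0.21, -0.36, 0.09], [-0.87, 0.07, -0.02]], [[0.2, -0.37, 0.07], [-0.88, 0.07, -0.03]], [[0.21, -0.37, 0.04], [-0.87, 0.07, -0.02]]])

```text
t: 7.93
eef_pos: [447.7, 144.2, 194.6]
tcp_rot: [2.937, -0.072, 1.607]
ft_force: [0.5, -0.3, -1.4]
opening: 0.271
```

>>> drive_tool(increments=[[[0.21, -0.37, 0.01], [-0.88, 0.08, -0.03]], [[0, 0, 0], [0, 0, 0]], [[0, 0, 0], [0, 0, 0]], [[0, 0, 0], [0, 0, 0]]])

```text
t: 8.27
eef_pos: [438.3, 150.4, 192.5]
tcp_rot: [2.871, -0.077, 1.611]
ft_force: [0.3, 0.3, -0.9]
opening: 0.275
```

```bash
python3 - <<'E'
from tgt import *
s=env.state();print(s["t"],s["ft_force"].round(2),s["moment"].round(2),s["opening"]*95)
p,Rc=pose();print(p.round(1),"err",(p-spot-n*(L+40)).round(1),(Rc.inv()*Rt).as_rotvec().round(3))
S=shot("scene","scene5");W=shot("wrist","wrist5");T=shot("top","top5")
tip=p+Rc.apply([0,0,L])
for k,P in(("s",S),("t",T)):
    print(k,"tip px",proj(P,[tip,spot,p]).round(1)); 
    print([(d["point"],round(d["score"],2)) for d in env.tip_of("blue_tip",P)],tip.round(1))
c=S["pixels"][190:320,230:370];cv2.imwrite("pics/s5c.png",cv2.resize(c,None,fx=5,fy=4.6*1.087,interpolation=cv2.INTER_CUBIC)[:600])
E
```

```text
8.2667 [ 0.3   0.26 -0.87] [-0.06  0.1   0.07] 26.103396616847302
[438.3 150.4 192.5] err [0.3 0.5 2. ] [ 0.002 -0.001  0.001]
s tip px [[302.4 253.6]
 [297.5 272.4]
 [313.4 218.2]]
[([454.5, 155.8, 124.9], 0.36)] [457.4 156.5 123.2]
t tip px [[236.4 275.2]
 [238.9 271.3]
 [232.4 284.1]]
[] [457.4 156.5 123.2]
```

View pics/s5c.png

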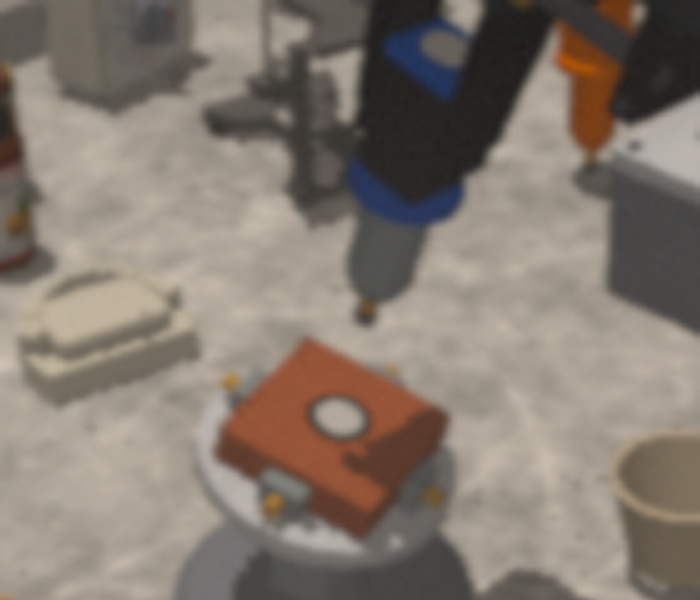

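View pics/wrist5.png

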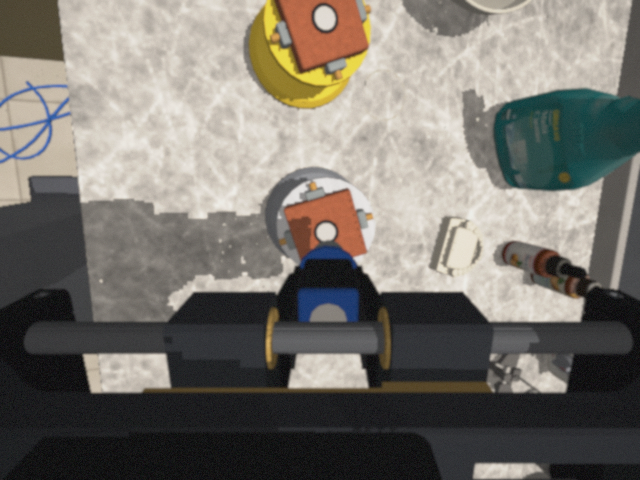

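```bash
python3 - <<'E'
from tgt import *
plan(spot+n*(L+8),Rt,n=4,dec=3)
W=load("wrist5"); print(proj(W,[spot]),env.state()["ft_force"])
E
```

```text
[[[-0.006, -0.005, 0.272], [0.001, -0.002, 0.002]], [[-0.006, -0.005, 0.273], [0.001, -0.001, 0.002]], [[-0.006, -0.005, 0.272], [0.001, -0.002, 0.002]], [[-0.005, -0.005, 0.273], [0.001, -0.001, 0.002]]]
end [446.4 152.6 159.7] err [-0.   -0.    0.01] ang 0.0
[[325.3853476  231.25897516]] [ 0.08827252  0.50861891 -0.59256441]
```

>>> drive_tool(increments=[[[-0.006, -0.005, 0.27], [0, 0, 0]], [[-0.006, -0.005, 0.27], [0, 0, 0]], [[-0.006, -0.005, 0.27], [0, 0, 0]], [[-0.006, -0.005, 0.27], [0, 0, 0]], [[0, 0, 0], [0, 0, 0]]])

```text
t: 8.93
eef_pos: [445.6, 152.7, 158.0]
tcp_rot: [2.876, -0.076, 1.611]
ft_force: [-1.6, 0.9, -2.6]
opening: 0.271
```

>>> drive_tool(increments=[[[0, 0, 0], [0, 0, 0]], [[0, 0, 0], [0, 0, 0]], [[0, 0, 0], [0, 0, 0]]])

```text
t: 9.18
eef_pos: [445.9, 152.8, 160.2]
tcp_rot: [2.872, -0.077, 1.612]
ft_force: [0.4, 0.0, -1.5]
opening: 0.273
```

```bash
python3 - <<'E'
from tgt import *
S=shot("scene","scene6");
p,Rc=pose();e=Rc.inv().apply(spot+n*L-p);print(p.round(1),"remaining tool",e.round(2),(Rc.inv()*Rt).as_rotvec().round(3))
tip=p+Rc.apply([0,0,L])
print("tip px",proj(S,[tip,spot]).round(1), (proj(S,[tip,spot])-[260,220])*6)
c=S["pixels"][220:300,260:350];cv2.imwrite("pics/s6c.png",cv2.resize(c,None,fx=6,fy=6,interpolation=cv2.INTER_CUBIC))
F=[]
for _ in range(4): env.read_camera("top"); F.append(env.state()["ft_force"])
print(np.mean(F,0),np.mean(F,0)@n)
E
```

```text
[445.9 152.8 160.3] remaining tool [-0.31  0.31  8.68] [ 0.001 -0.001  0.001]
tip px [[298.6 268.8]
 [297.5 272.4]] [[231.55223226 292.90719536]
 [224.96733978 314.31876059]]
[ 0.49959153  0.19946817 -1.02327091] -1.131452440273516
```

View pics/s6c.png

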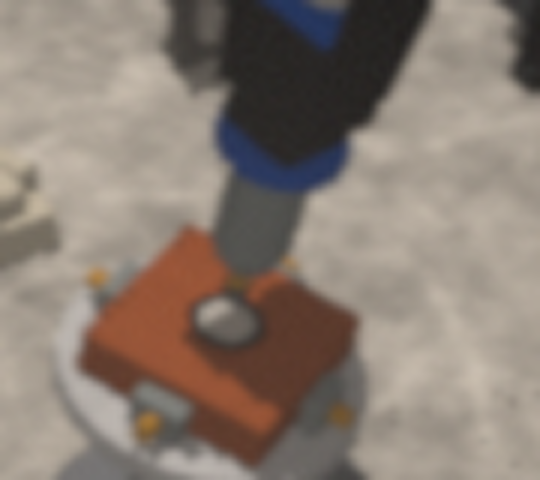

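>>> drive_tool(increments=[[[-0.01, 0.01, 0.1], [0, 0, 0]], [[0, 0, 0.1], [0, 0, 0]], [[0, 0, 0.1], [0, 0, 0]], [[0, 0, 0], [0, 0, 0]], [[0, 0, 0], [0, 0, 0]]])

```text
t: 9.85
eef_pos: [448.5, 153.2, 151.1]
tcp_rot: [2.873, -0.077, 1.611]
ft_force: [-0.3, -0.0, -1.0]
opening: 0.269
```

```bash
cat > chk.py <<'E'
from tgt import *
F=[];Ps=[]
for _ in range(6): env.read_camera("top"); F.append(env.state()["ft_force"]);Ps.append(pose()[0])
p=np.mean(Ps,0);Rc=pose()[1]
print("t",env.state()["t"],"rem",Rc.inv().apply(spot+n*L-p).round(2),(Rc.inv()*Rt).as_rotvec().round(3),"F",np.mean(F,0).round(2),"Fn",(np.mean(F,0)@n).round(2),"above base",(np.mean(F,0)@n+1.13).round(2), np.std(np.array(F)@n).round(2))
E
python3 chk.py
```

```text
t 10.15 rem [ 0.07  0.24 -0.58] [ 0.    -0.001  0.001] F [-0.25 -0.43 -1.02] Fn -0.88 above base 0.25 0.65
```

>>> drive_tool(increments=[[[0, 0.01, 0.07], [0, 0, 0]], [[0, 0, 0], [0, 0, 0]], [[0, 0, 0], [0, 0, 0]]])

```text
t: 10.4
eef_pos: [449.4, 153.4, 149.4]
tcp_rot: [2.873, -0.077, 1.612]
ft_force: [-0.6, -0.4, 0.1]
opening: 0.276
```

```bash
python3 chk.py
```

```text
t 10.7 rem [ 0.05 -0.13 -2.66] [ 0.    -0.001  0.001] F [-0.51 -0.14  0.29] Fn 0.42 above base 1.55 0.25
```

>>> drive_tool(increments=[[[0, 0, 0.07], [0, 0, 0]], [[0, 0, 0], [0, 0, 0]], [[0, 0, 0], [0, 0, 0]]])

```text
t: 10.95
eef_pos: [449.9, 153.6, 147.4]
tcp_rot: [2.873, -0.077, 1.612]
ft_force: [-0.9, 0.4, 1.5]
opening: 0.269
```

```bash
python3 chk.py
```

```text
t 11.25 rem [ 0.05 -0.18 -4.76] [ 0.001 -0.001  0.001] F [-1.03  0.02  1.3 ] Fn 1.52 above base 2.65 0.48
```

>>> drive_tool(increments=[[[0, 0, 0.035], [0, 0, 0]], [[0, 0, 0], [0, 0, 0]], [[0, 0, 0], [0, 0, 0]]])

```text
t: 11.5
eef_pos: [450.2, 153.7, 146.4]
tcp_rot: [2.873, -0.077, 1.612]
ft_force: [-1.4, -0.7, 1.4]
opening: 0.271
```

```bash
python3 chk.py; python3 - <<'E'
from tgt import *
S=shot("scene","scene7");W=shot("wrist","wrist7")
c=S["pixels"][220:300,260:350];d=W["pixels"][180:290,260:400]
cv2.imwrite("pics/s7c.png",cv2.resize(c,None,fx=6,fy=6,interpolation=cv2.INTER_CUBIC));cv2.imwrite("pics/w7c.png",cv2.resize(d,None,fx=5,fy=5,interpolation=cv2.INTER_CUBIC))
E
```

```text
t 11.8 rem [ 0.06 -0.15 -5.82] [ 0.    -0.001  0.001] F [-0.87  0.29  1.66] Fn 1.8 above base 2.93 0.28
```

View pics/s7c.png

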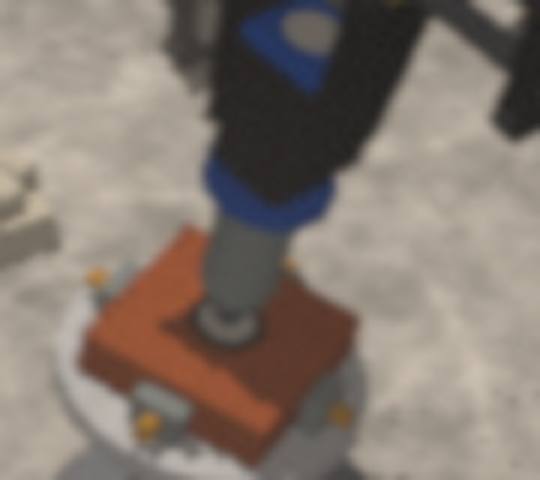

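View pics/w7c.png

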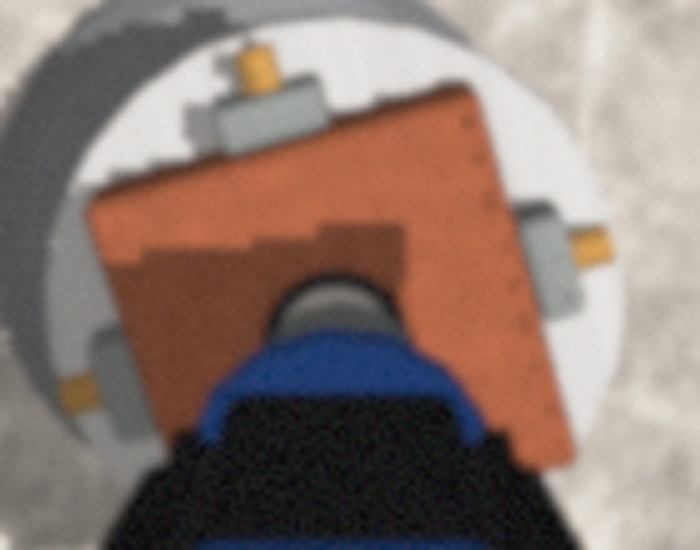

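```bash
python3 - <<'E'
from cell import env
print(env.job_done()); s=env.state(); print(s["t"],s["ft_force"],s["opening"])
E
```

```text
the job is handed in; nothing more can be done
None
the job is handed in; nothing more can be done
```

I took the blue gauge out of the middle rack compartment by its head and pressed its tip on the white spot of the grey stand's test block. I handed the job in with the gripper still holding it there at about 11.9 s. No verdict is reported, so the figures below are my own last checks.

- **Press:** The force along the face normal was about 2.9 N above the free-hanging reading. The tool was 5.8 mm past the contact point I had calculated. Both put the plunger about half-way in, and the spring stiffness I measured over the last steps matched 500 N/m.
- **Position:** The last scene and wrist pictures show the gauge standing in the ring. Predicted and seen pixels differed by about 1 pixel, roughly 2 mm.
- **Angle:** The tool was within 0.002 rad of the face normal I aimed for, a tilt of 0.277 rad. My estimates of that tilt disagreed: 0.25 to 0.31 rad once I had the oblique wrist view, and up to 0.37 rad from one earlier single view. Any of these is within the 0.15 rad limit.
- **Surroundings:** The block looked unmoved between the last scene pictures. I did not take a final measurement of the red and green gauges, the cast or the crucible. I planned the path clear of them, and no force reading suggested contact.

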